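# Hang the chuck spanner on the lathe's snap hook

### The job

Put the hook spanner away on the lathe: push the eye at the end of its handle in past the sprung gate of the snap hook, so that the gate snaps shut behind it. Then, still holding the spanner, tug the eye back out against the shut gate to feel that it has caught, and let go so that the spanner is left hanging quietly from the hook. Do not force the hook, and leave the open-ended spanner, the oil bottle and the wooden blank where they are.

Things in the scene. Friction and masses are not known exactly. Their poses are not given: they have to be found in the camera images.
- spanner: hook spanner lying flat, 180 mm long, about 0.2 kg. Origin on its underside below the handle's middle; +x along the handle to the eye, z out of its flat upper side. Black handle x -50 to +54 mm, 20 mm wide (y), 12 mm thick; C-shaped steel jaw, 26 mm radius about x = -71 mm; round eye at the +x end. Its mid-plane is 6 mm above the underside. The bench top is z = 0.
- grip (a point): middle of the spanner's handle, 6 mm above its underside, where it can be pinched across its 20 mm width. Let go at a slant, the hung spanner swings for 5 to 8 s before it hangs quietly
- eye (a point): centre of the spanner's eye: hole 20 mm in diameter, ring 32 mm outside, of 6 mm round bar; 67 mm from the grip along the spanner's +x; the hole's axis is the spanner's z. It slides freely on to the nose only if the hole's axis is tilted to lie roughly along the nose (within about 25 deg)
- eye_far (a point): middle of the bar at the far end of the eye (80 mm from the grip along the spanner's +x): the piece of the ring that has to go inside the hook
- snap_hook: fixed steel snap hook of 8 mm round bar, 235 mm above the bench. Origin = centre of the round bowl (16 mm inner radius). z up; -x is the mouth side, about towards the robot; the hook lies in its x-z plane. From the bowl's bar at (-14,-14) mm the nose runs straight 22 mm, up and out at 45 deg along (-x,+z). Shank goes up behind the bowl to the arm at x = 0, z = 65 mm.
- nose_tip (a point): outer end of the nose, at (-32.5, 0, 4.2) mm of the hook
- gate (a joint): the hook's sprung gate: flat steel tongue 39 x 10 x 3 mm, pivoted at (-4,0,36) mm of the hook, toe resting on the inner side of the nose 5 mm short of its end. 0 = shut (cannot swing out); positive = swung in and down, at most 1.0 rad. Spring: 0.14 N m to start (4 N at the toe), plus 0.13 N m/rad: more than the spanner's weight
- gate_toe (a point): toe (free end) of the gate; it moves with the gate. An eye pushed in along the nose opens the gate 0.3 to 0.6 rad; after some 15 to 20 mm of travel from touching it, the toe slips over the eye's bar and the gate snaps back to 0
- open_spanner: plain double open-ended steel spanner without an eye, 200 mm long, lying flat; leave it alone. Origin under its middle, x along it.
- blank: upright turned wooden blank, 44 mm in diameter, 85 mm high; leave it alone. Origin under its middle.
- oiler: upright white oil bottle with a black cap, 48 mm in diameter, 110 mm high; leave it alone. Origin under its middle.
- hanger (a point): middle of the end of the lathe's aluminium arm from which the hook hangs, underside height, 65 mm above the hook's origin: flat bar 20 mm wide (x), 10 mm thick, reaching from 32 mm on the hook's -y side to an upright 190 mm off on its +y side, where the lathe stands
Things that resemble listed ones, but are neither listed nor needed, are in the scene too. What is shaped like the spanner but orange or purple is not meant.

How it is judged:
By the outcome, as a careful person would: the job done as asked, in the order asked, and still so for the second after the job is handed in, with the robot touching nothing.
It also fails if it takes over 70 s, if anything falls off the work surface, if the arm or the gripper's body presses on something with over 40 N, if the wrist force passes 120 N, or if a joint passes its speed limit or range.

### The arm

A 6-joint arm with a two-finger parallel gripper is mounted at the origin on the work surface. World frame = base frame: x ahead of the robot, y to its left, z up, the work surface at z = 0. Lengths are in m, angles in rad, forces in N, time in s.
With the tool pointing down it reaches from about 0.3 to 0.875 m from the base axis. Payload 6.4 kg.
Tool frame: the origin (TCP) lies midway between the tips of the shut fingers; the grasp point (between the pads) lies 19 mm behind it (ctrl.tcp_to_grasp is the distance from the TCP to the grasp point, in m); z points along the fingers, y is the direction in which the jaws open and shut (so a half turn about z gives the same grasp; the last joint's range is limited). The gripper opens to 85 mm and grips with 20 to 120 N. Pads are 22 mm wide; open, the fingers measure 114 mm over their backs; the gripper's body (76 mm by 85 mm) begins 54 mm behind the grasp point. The pads swing forward as they close: fully open they stand 13 mm farther back than shut.
Start: joints at [-1.406, 0.181, 1.607, -0, 1.354, -0.206], TCP at [0.208, -0.536, 0.231] pointing down, gripper open.
Joint ranges: [-2.99, 2.99], [-0.89, 2.07], [0.3, 2.58], [-1.14, 4.28], [0, 2.63], [-3.12, 3.12]. Speed limits (rad/s): [2.57, 2.57, 3.01, 3.14, 3.14, 3.14].

### API

Orientations are given as a unit quaternion [w, x, y, z].
In Python, from bench import monitor, imaging, order, spotter, ctrl gives the robot as it stands.
- The arm moves only by the shell command python3 -m pendant 'ROWS'. ROWS is JSON, a list that holds one entry, the list of rows, each a list of 5 numbers: the shift along the world's x, y, z in mm, then the turn about the world's z in degrees, then the finger opening in mm, from 0 to 85.4. A call has 1 to 8 rows; each row shifts and turns the commanded pose from where the row before left it; what a row does not reach is not made up. A row lasts 1/8 s, in which the tool goes at most 62.5 mm and 10.7 degrees, less where a joint would pass 70% of its speed; a pose out of reach is approached as far as the arm can. A call with a gripper value outside its range is refused whole. The fingers move at their own pace and stop on an object; the grip force is fixed at half the most. Time passes only in rows, so rows that do not move let the fingers close. It gives the time, the measured TCP pose, the force and the opening at its end, in the units of the state.
- monitor.get_obs(): the state, without advancing time (a new reading comes with each control period).
- imaging.camera(name): name is "scene" or "top"; returns a dict with "img" (480x640x3 uint8, red, green, blue), "vfov" (degrees; the focal length in pixels is half the picture's height over the tangent of half this angle, whatever the lens; pixels are square), "cx", "cy" (the principal point, pixels), "origin" and "orientation" of the camera in the world. Camera axes: x right, y down, z forward; pixel columns grow to the right and rows downward; lengths in m; the calibration is good to about 2 mm. A picture is of the moment at which its call begins. There is no depth.
- order.hand_in(): hands the job in, once; it reports no verdict.
Trained networks look in the newest picture that a camera, given by its name, has taken for a name from the list of things; names that differ only in an ending like _2 or _b are one class to them, and where a whole thing is asked for, a point or a joint stands for the part that bears it (a point fixed in the world has none). Each returns a list of dicts, best first, with "confidence" (0 to 1); they miss things now and then, are a little off and sometimes report something else, mostly with a low value. They report only what shows in the picture. A call takes as long as a camera call. They do not tell look-alikes from the thing itself.
- spotter.recognise(camera, thing): "at" ([x, y, z] in m, in the coordinates of the camera as it stood for that picture, good to about 4 mm: the middle of the surface that is visible of it).
- spotter.tip_of(camera, thing): "at" ([x, y, z] in m, in the coordinates of the camera as it stood for that picture, good to about 4 mm: a listed point, or the origin of a listed thing).
The state is a dict: "time_s": time; "q": joint angles; "dq": joint speeds; "joint_efforts": joint torques, N m; "eef_pos": TCP position; "eef_rot": TCP orientation; "wrist_force": force on the tool from outside, world axes, zero at the start; "torque": the same for the moment, N m; "opening": opening from 0.0 (shut) to 1.0 (fully open).
Only numpy, scipy, OpenCV 4.12 (cv2) and the standard library are available. Lean on these libraries where they do the work, as an engineer would, in place of code of your own. Each camera call takes 0.05 s, during which the arm holds its last target. There are 200 camera calls.

## Working session

There is one attempt and no reset: what is moved stays moved. The work goes in short steps, Python scripts to look and compute and a shell command to move; the robot and the scene stay as the last step left them, time stands still between calls to the robot, and variables do not carry over. Pictures are saved under pics/ and viewed, about 8 in all and at most 12, crops included, and the job is handed in when it is done.

```bash
mkdir -p pics; ls; cat > h.py <<'E'
import numpy as np, cv2
from scipy.spatial.transform import Rotation as R
from bench import monitor, imaging, order, spotter, ctrl
def cam(n):
    c=imaging.camera(n); q=c['orientation']; c['R']=R.from_quat([q[1],q[2],q[3],q[0]]).as_matrix(); c['o']=np.array(c['origin'])
    c['f']=240/np.tan(np.radians(c['vfov'])/2); return c
def w(c,p): return c['R']@np.array(p)+c['o']
def px(c,P):
    p=c['R'].T@(np.array(P)-c['o']); return np.round([c['cx']+c['f']*p[0]/p[2],c['cy']+c['f']*p[1]/p[2]],1)
def onz(c,u,v,z):
    d=c['R']@np.array([(u-c['cx'])/c['f'],(v-c['cy'])/c['f'],1]); return c['o']+d*(z-c['o'][2])/d[2]
def find(c,n,things,k=2):
    for t in things:
        for r in getattr(spotter,'tip_of')(n,t)[:k]:
            P=w(c,r['at']); print(n,t,round(r['confidence'],2),np.round(P*1000,1),px(c,P))
E
python3 - <<'E'
from h import *
for n in('scene','top'):
    c=cam(n); cv2.imwrite(f'pics/{n}0.png',c['img'][:,:,::-1]); print(n,c['o'],c['R'].tolist(),c['vfov'],c['cx'],c['cy'])
    find(c,n,['spanner','grip','eye','eye_far','snap_hook','nose_tip','gate_toe','hanger','open_spanner','blank','oiler'],3)
o=monitor.get_obs(); print(o)
E
```

```text
pics
scene [1.53826494 0.22143863 0.90680013] [[-0.34847933033073825, 0.5140136930946588, -0.7838061492763564], [0.9372588552596017, 0.18181913187736493, -0.2974687236010236], [-0.010392043576749, -0.8382909558110185, -0.5451240948956005]] 46.64696191849122 314.13986252871064 228.60674903473807
scene spanner 0.96 [ 266.  -221.6    0.5] [327.  237.2]
scene spanner 0.82 [ 520.5 -467.1   -2.5] [209.7 270.9]
scene spanner 0.75 [ 287.4 -452.6    3.8] [252.1 225.8]
scene grip 0.82 [ 2.608e+02 -2.240e+02 -1.000e-01] [326.8 236.3]
scene grip 0.81 [ 462.4 -324.8    3.1] [266.7 267.7]
scene grip 0.52 [ 287.9 -450.     5. ] [252.8 225.7]
scene eye 0.93 [ 487.2 -409.1   11.5] [234.2 264.1]
scene eye 0.87 [ 223.  -462.7    3.8] [258.2 214.6]
scene eye 0.81 [ 526.9 -326.     2.9] [256.  281.8]
scene eye_far 0.88 [ 265.9 -302.     5. ] [301.3 230.9]
scene eye_far 0.8 [ 478.8 -398.4    6.3] [239.3 264.7]
scene eye_far 0.77 [ 540.1 -320.8    2.6] [255.6 285.3]
scene snap_hook 0.37 [ 461.9 -328.6    2.7] [265.5 267.4]
scene hanger 0.72 [660.9 121.1 293.6] [429.6 252.3]
scene open_spanner 0.59 [ 484.6 
[... 1594 characters left out ...]
 159.7]
{'time_s': 1.2, 'q': array([-1.40630020e+00,  1.80797627e-01,  1.60696949e+00,  6.44890010e-06,
        1.35379123e+00, -2.06305646e-01]), 'dq': array([ 9.07393909e-04,  2.37285632e-05, -6.79213563e-04, -5.11343148e-04,
       -1.24607151e-03, -4.07095802e-04]), 'joint_efforts': array([ 3.25565943e-04, -4.44849122e+01, -3.51680195e+01, -3.08944755e-04,
        5.88732055e-04,  1.88293285e-05]), 'eef_pos': array([ 0.2083793 , -0.53594837,  0.23130456]), 'eef_rot': array([1.72172265e-05, 9.82862557e-01, 1.84339885e-01, 2.78955158e-06]), 'wrist_force': array([ 0.11697858,  0.31901971, -1.08919038]), 'torque': array([ 0.03349752,  0.00318459, -0.03097441]), 'opening': 1.0011720298091655}
```

```bash
python3 - <<'E'
import cv2
a=cv2.imread('pics/top0.png')[190:390,300:500]; b=cv2.imread('pics/top0.png')[90:240,80:280]
cv2.imwrite('pics/topcrop.png',cv2.resize(a,(600,600),interpolation=cv2.INTER_CUBIC))
E
```

```text
(no output)
```

View pics/scene0.png

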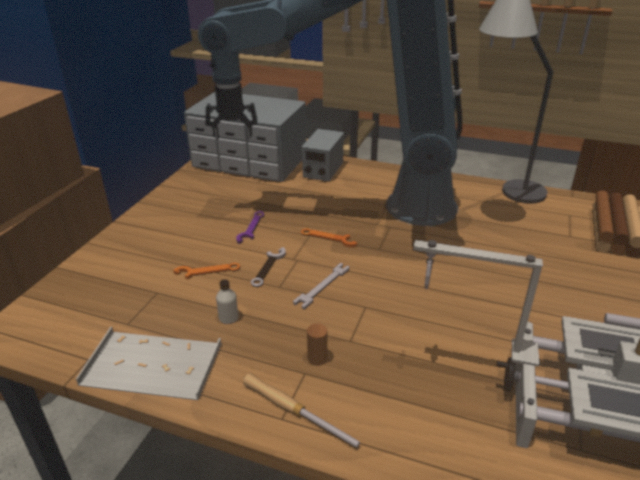

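View pics/topcrop.png

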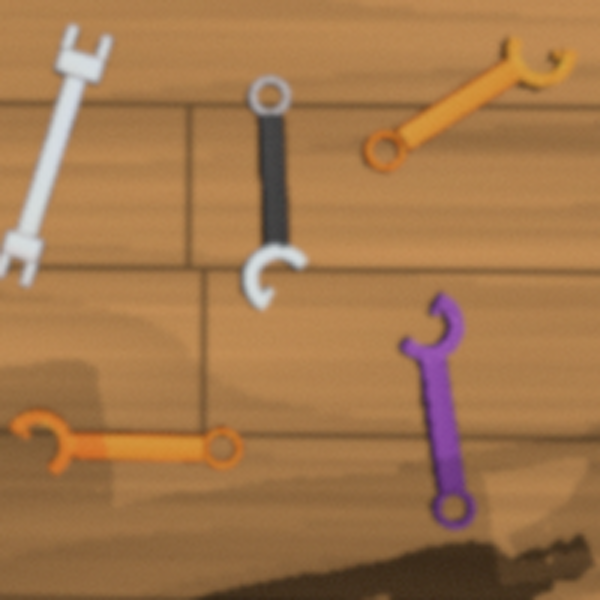

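Candidates (top picture): black-handled spanner, handle at (391,250) and eye at (390,222); orange ones at (343,337) and (453,225); purple at (447,330); the two-ended plain spanner at (318,242). The crop confirms that the black handle with steel jaw and eye is the one. The hook hangs from the arm at scene (430,265). I'll move above the spanner.

```bash
python3 -m pendant '[[[34,27,-16,-2.8,50],[34,27,-16,-2.8,50],[34,27,-16,-2.8,50],[34,27,-16,-2.8,50],[34,27,-16,-2.8,50],[34,26,-16,-2.8,50],[34,26,-16,-3,50],[31,26,-19,-3,50]]]'
python3 - <<'E'
from h import *
from collections import defaultdict
for n in('top','scene'):
    D=defaultdict(list)
    for i in range(4):
        c=cam(n)
        for t in ['snap_hook','nose_tip','gate_toe','hanger','grip','eye','spanner','eye_far']:
            for r in spotter.tip_of(n,t):
                P=w(c,r['at'])*1000
                if (t in('grip','eye','spanner','eye_far') and abs(P[1]+324)<20 and 440<P[0]<560) or (P[1]>80 and r['confidence']>.2): D[t].append(P)
    for t in D: print(n,t,len(D[t]),np.round(np.median(D[t],0),1),np.round(np.std(D[t],0),1))
c=cam('top');cv2.imwrite('pics/t1.png',cv2.resize(c['img'][90:240,110:310,::-1],(800,600),interpolation=cv2.INTER_CUBIC))
E
```

```text
time_s: 2.2
eef_pos: [0.4788, -0.3223, 0.1001]
eef_rot: [0.0, 1.0, -0.014, 0.0]
wrist_force: [0.5, -1.1, 0.4]
opening: 0.589
top snap_hook 4 [658.6 117.6 233.9] [1.  1.4 1.5]
top nose_tip 4 [626.  122.5 237.3] [4.8 2.2 1.7]
top gate_toe 4 [635.3 124.5 236.6] [0.5 0.6 0.7]
top hanger 5 [659.2 122.1 298.7] [ 0.8  1.9 26.9]
top grip 4 [ 463.1 -324.9    4.9] [2.  1.6 1.5]
top spanner 4 [ 460.6 -324.3   -3.9] [1.4 1.6 1.7]
top eye 1 [627.1 122.7 238.2] [0. 0. 0.]
top eye_far 1 [624.4 120.3 238.3] [0. 0. 0.]
scene snap_hook 3 [660.2 119.6 232.9] [1.1 1.4 0.5]
scene nose_tip 5 [626.7 118.9 240.4] [13.4  2.4 23.2]
scene hanger 4 [658.8 121.4 298. ] [1.5 0.7 0.6]
scene grip 4 [ 462.  -328.     2.9] [1.1 0.8 1.7]
scene eye 5 [ 529.4 -326.1    3.1] [ 39.9 178.6  96.5]
scene eye_far 5 [ 541.2 -318.8    4.9] [ 33.8 175.9  94.8]
scene spanner 4 [ 462.7 -326.2    1. ] [1.6 1.3 0.7]
```

View pics/t1.png

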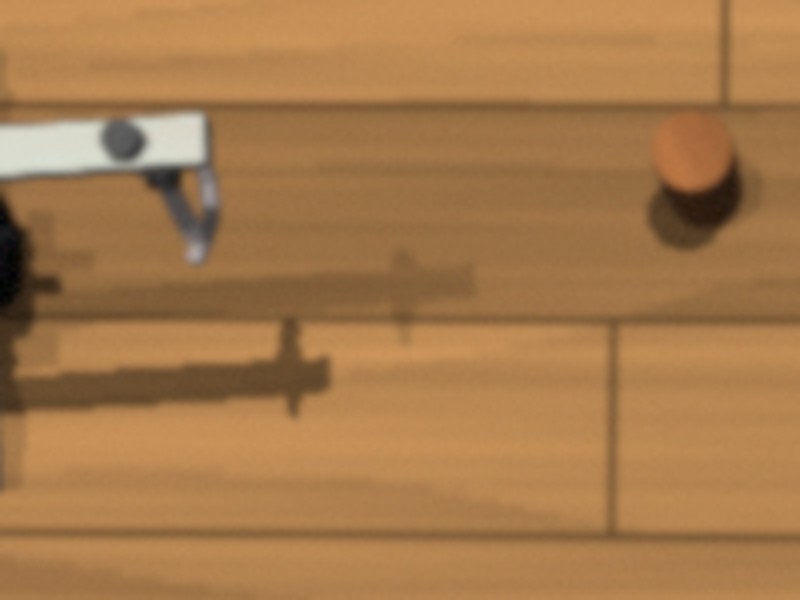

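```bash
python3 - <<'E'
from h import *
c=cam('top')
o=lambda u,v,z: print((u,v),np.round(onz(c,110+u/4,90+v/4,z)*1000,1))
o(197,258,.2392); o(123,140,.313); print('arm corners');o(207,112,.310);o(207,165,.310);o(0,128,.310);o(0,179,.310)
for P in [(.659,.12,.235),(.659,.12,.3)]: print(px(c,P))
E
python3 -m pendant '[[[0,-2,-40,-1.5,50],[0,-1,-40,-1.5,50],[0,0,-14,0,50],[0,0,0,0,10],[0,0,0,0,10],[0,0,0,0,10],[0,0,0,0,10]]]'
```

```text
(197, 258) [626.5 118.2 239.2]
(123, 140) [657.8 121.6 313. ]
arm corners
(207, 112) [670.3  88.7 310. ]
(207, 165) [648.5  88.3 310. ]
(0, 128) [663.4 173.4 310. ]
(0, 179) [642.5 172.9 310. ]
[159.5 137. ]
[145.  126.6]
time_s: 6.78
eef_pos: [0.4782, -0.3267, 0.0077]
eef_rot: [0.001, 0.999, -0.04, 0.001]
wrist_force: [0.1, -0.7, 4.2]
opening: 0.205
```

```bash
python3 -m pendant '[[[0,0,15,0,10],[0,0,30,0,10],[0,0,30,0,10],[0,0,30,0,10],[0,0,0,0,10]]]'
python3 - <<'E'
from h import *
c=cam('scene'); p=px(c,monitor.get_obs()['eef_pos']); print(p); u,v=map(int,p)
cv2.imwrite('pics/s2.png',cv2.resize(c['img'][v-60:v+60,u-80:u+80,::-1],(800,600),interpolation=cv2.INTER_CUBIC))
find(c,'scene',['eye','grip'],2)
E
```

```text
time_s: 7.4
eef_pos: [0.4789, -0.3274, 0.1146]
eef_rot: [0.002, 0.999, -0.04, 0.002]
wrist_force: [0.5, -0.7, -2.8]
opening: 0.201
[261.2 236.9]
scene eye 0.71 [ 487.1 -409.6    9.4] [234.1 264.7]
scene eye 0.68 [ 531.5 -335.1  110.1] [249.  248.3]
scene grip 0.96 [ 526.8 -464.3    3.3] [209.1 270.8]
scene grip 0.8 [ 462.8 -326.8  110.1] [263.6 234.6]
```

View pics/s2.png

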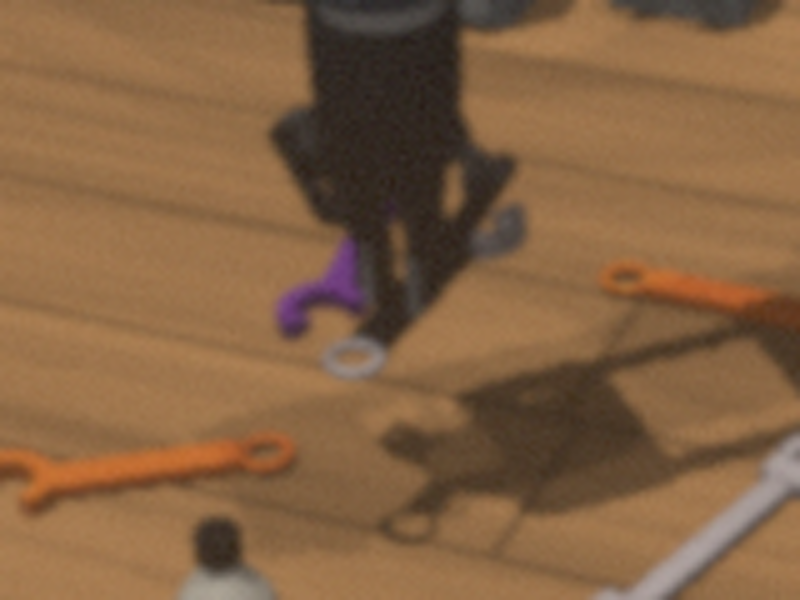

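```bash
python3 -m pendant '[[[20,16,35,0,10],[40,34,35,0,10],[40,34,35,0,10],[40,34,30,0,10],[40,34,15,0,10],[40,34,0,0,10],[40,34,0,0,10],[40,32,0,0,10]]]'
python3 -m pendant '[[[30,-1,0,0,10],[30,-1,0,0,10],[30,-1,0,0,10],[30,-1,0,0,10],[0,0,0,0,10]]]'
```

```text
time_s: 8.55
eef_pos: [0.777, -0.0731, 0.2576]
eef_rot: [-0.0, 0.999, -0.04, -0.002]
wrist_force: [0.3, -1.4, -2.1]
opening: 0.2
time_s: 9.18
eef_pos: [0.8967, -0.0785, 0.2511]
eef_rot: [-0.001, 0.999, -0.04, -0.005]
wrist_force: [-0.7, 0.3, -3.1]
opening: 0.202
```

```bash
python3 -m pendant '[[[30,-1,0,0,10],[30,-1,0,0,10],[30,-1,0,0,10],[30,-1,0,0,10],[0,0,0,0,10]]]'; python3 -c "
from h import *; print(monitor.get_obs()['q'])"
```

```text
time_s: 9.8
eef_pos: [0.9305, -0.0751, 0.2357]
eef_rot: [0.001, 0.999, -0.04, 0.036]
wrist_force: [-0.4, 0.0, -2.7]
opening: 0.205
[-0.21029639  1.05760715  0.30021237  0.00955231  1.71160547  1.44143915]
```

```bash
python3 -m pendant '[[[60,0,0,0,10],[60,0,0,0,10],[60,0,0,0,10],[0,0,0,0,10]]]';  python3 -m pendant '[[[-40,0,0,0,10],[-40,0,0,0,10],[-40,0,0,0,10],[-40,0,0,0,10],[0,0,0,0,10]]]'; python3 -c "
from h import *; print(monitor.get_obs()['q'])"
```

```text
time_s: 10.3
eef_pos: [0.9765, -0.0653, 0.2026]
eef_rot: [0.003, 0.995, -0.039, 0.093]
wrist_force: [0.4, 0.1, -3.5]
opening: 0.203
time_s: 10.92
eef_pos: [0.8162, -0.0658, 0.205]
eef_rot: [0.003, 0.995, -0.04, 0.093]
wrist_force: [1.0, -0.4, -3.3]
opening: 0.205
[-0.2365587   0.6132205   1.09134746  0.0313335   1.25367437  1.40706703]
```

```bash
python3 -m pendant '[[[40,0,15,0,10],[40,0,15,0,10],[40,0,15,0,10],[40,0,10,0,10],[60,0,15,0,10],[60,0,15,0,10],[60,0,15,0,10],[60,0,15,0,10]]]';  python3 -m pendant '[[[60,0,15,0,10],[60,0,15,0,10],[60,0,15,0,10],[60,0,15,0,10]]]'; python3 -c "
from h import *; print(monitor.get_obs()['q'])"
```

```text
time_s: 11.92
eef_pos: [1.0208, -0.0546, 0.2643]
eef_rot: [0.005, 0.983, -0.039, 0.181]
wrist_force: [0.1, -0.5, -2.3]
opening: 0.201
time_s: 12.42
eef_pos: [1.071, -0.0462, 0.2743]
eef_rot: [0.005, 0.965, -0.038, 0.26]
wrist_force: [0.1, 0.6, -1.9]
opening: 0.202
[-0.16973119  1.06331217  0.2976945   0.0578925   1.25661168  1.47640964]
```

```bash
python3 -m pendant '[[[-40,0,0,0,10],[-60,-5,0,0,10],[-60,-5,0,0,10],[-60,-5,0,0,10],[-60,-5,0,0,10],[-60,-5,0,0,10],[-60,-5,0,0,10],[-60,0,0,0,10]]]';  python3 -m pendant '[[[-50,20,0,0,10],[-20,30,-5,1.5,10],[0,40,-5,1.5,10],[0,40,-5,1.5,10],[0,30,-5,1.5,10],[0,20,0,0,10],[0,0,0,0,10]]]'; python3 - <<'E'
from h import *
o=monitor.get_obs(); q=o['eef_rot']; M=R.from_quat([q[1],q[2],q[3],q[0]]).as_matrix(); print(o['q'],'\n',M.round(3))
for n in('scene','top'):
    c=cam(n); p=px(c,[.6,.117,.25]); print(p); find(c,n,['eye','eye_far','grip','nose_tip','gate_toe','snap_hook'],2); u,v=map(int,p)
    cv2.imwrite(f'pics/a_{n}.png',cv2.resize(c['img'][max(v-45,0):v+45,u-60:u+60,::-1],(800,600),interpolation=cv2.INTER_CUBIC))
E
```

```text
time_s: 13.42
eef_pos: [0.6184, -0.0767, 0.2772]
eef_rot: [0.006, 0.964, -0.038, 0.262]
wrist_force: [0.4, -0.9, -1.3]
opening: 0.206
time_s: 14.3
eef_pos: [0.55, 0.1052, 0.2569]
eef_rot: [-0.008, 0.965, 0.014, 0.261]
wrist_force: [-0.1, 0.4, -1.4]
opening: 0.202
[-0.05204537 -0.21678326  2.03548024  0.06980023  0.79702147  1.45424901] 
 [[ 0.863  0.032  0.504]
 [ 0.023 -0.999  0.024]
 [ 0.505 -0.009 -0.863]]
[430.9 253. ]
scene eye 0.86 [ 263.3 -291.1    4.9] [305.1 231.1]
scene eye 0.71 [ 487.  -411.1   10.1] [233.6 264.3]
scene eye_far 0.96 [ 478.6 -396.8    3.1] [240.  265.7]
scene eye_far 0.75 [ 206.6 -463.1    5.7] [260.3 211.4]
scene grip 0.96 [ 523.7 -466.1    2.8] [209.2 270.1]
scene grip 0.83 [ 262.4 -219.7   -0.5] [328. 237.]
scene nose_tip 0.6 [626.5 120.6 239.4] [429.7 265. ]
scene snap_hook 0.46 [658.  121.1 232.7] [426.6 276.9]
[157.4 168.1]
top eye 0.97 [ 220.8 -459.3    1.7] [449.4 358.7]
top eye 0.91 [593.9 103.8 279.8] [158.4 168.3]
top eye_far 0.97 [603.7 103.8 286.4] [157.1 161.7]
top eye_far 0.96 [ 258.9 -297.4   -1.6] [377.1 340.4]
top grip 0.88 [ 284.4 -455.4    4.2] [447.9 330.3]
top grip 0.87 [ 522.2 -466.7    3.5] [452.7 224.9]
top nose_tip 0.46 [629.  121.1 239.3] [157.7 153.1]
top gate_toe 0.62 [640.  124.1 237.8] [156.5 147.1]
top snap_hook 0.68 [661.2 119.8 233.7] [160. 136.]
```

View pics/a_scene.png

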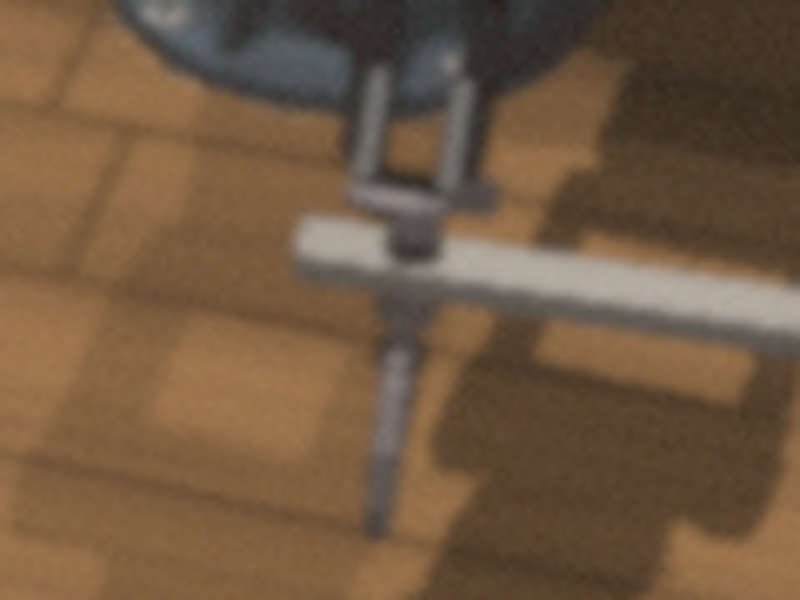

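View pics/a_top.png

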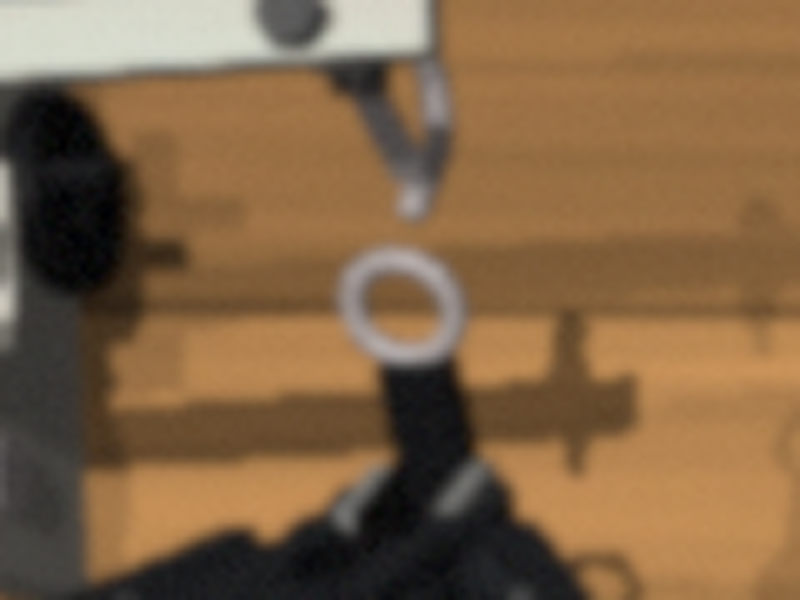

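```bash
cat >> h.py <<'E'
def tri(pairs):
    A=np.zeros((3,3));b=np.zeros(3)
    for c,u,v in pairs:
        d=c['R']@np.array([(u-c['cx'])/c['f'],(v-c['cy'])/c['f'],1]); d/=np.linalg.norm(d); P=np.eye(3)-np.outer(d,d); A+=P;b+=P@c['o']
    return np.linalg.solve(A,b)*1000
E
python3 - <<'E'
from h import *
t=cam('top');s=cam('scene'); T=lambda a,b:(t,97+a/6.667,123+b/6.667); S=lambda a,b:(s,370+a/6.667,208+b/6.667)
print('eye',tri([T(402,307),S(401,197)]).round(1)); print('eye on z',onz(*T(402,307),.281)*1000)
print('tip z239',onz(*T(413,205),.239)*1000)
print('stem/lower bowl', [px(s,P) for P in [(.659,.12,.215),(.627,.118,.239)]])
o=monitor.get_obs(); print(o['time_s'],o['eef_pos'])
E
```

```text
eye [591.9 108.3 279.9]
eye on z [592.36051135 105.24138445 281.        ]
tip z239 [627.88857319 118.89548469 239.        ]
stem/lower bowl [array([425.1, 284.2]), array([428.3, 265. ])]
15.1 [0.54909983 0.10404811 0.25505337]
```

```bash
python3 -m pendant '[[[4,4,-6,0,10],[5,4,-6,0,10],[5,4,-6,0,10],[3,0,-5,0,10],[0,0,0,0,10]]]'; python3 - <<'E'
from h import *
t=cam('top');s=cam('scene')
a=cv2.resize(t['img'][135:185,135:185,::-1],(400,400),interpolation=cv2.INTER_CUBIC); b=cv2.resize(s['img'][225:305,390:470,::-1],(400,400),interpolation=cv2.INTER_CUBIC)
cv2.imwrite('pics/b.png',np.hstack([a,b])); find(t,'top',['eye','eye_far','nose_tip'],1)
E
```

```text
time_s: 15.72
eef_pos: [0.5659, 0.1161, 0.2311]
eef_rot: [-0.008, 0.966, 0.013, 0.26]
wrist_force: [0.4, 0.3, -2.1]
opening: 0.203
top eye 0.8 [ 264.5 -282.6    4.5] [370.8 338.3]
top eye_far 0.83 [ 260.1 -295.9    2.8] [376.7 340.2]
top nose_tip 0.76 [624.8 120.4 239.8] [157.9 155.4]
```

View pics/b.png

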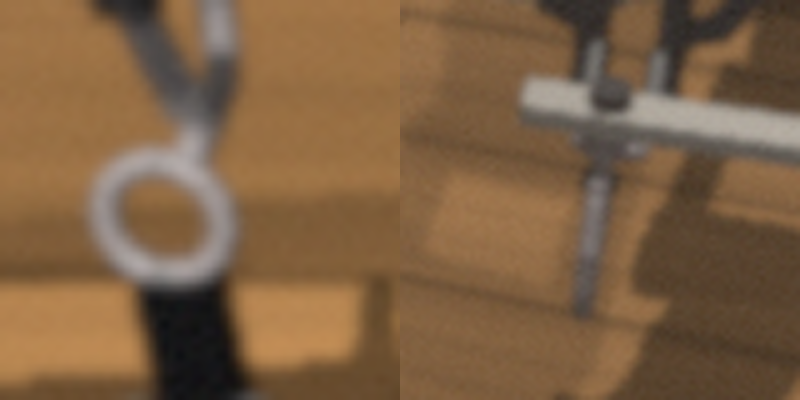

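```bash
python3 - <<'E'
from h import *
t=cam('top'); s=cam('scene')
print(onz(t,155.25,162.1,.256)*1000, onz(t,159.4,153.7,.239)*1000)
print(px(s,(.61,.1175,.2565)), px(s,(.627,.1187,.239)), px(s,(.659,.121,.215)),px(s,(.6365,.119,.2365)))
E
```

```text
[609.33782757 118.62828754 256.        ] [627.97931393 118.08499922 239.        ]
[430.6 253.2] [428.7 265.1] [425.6 284.3] [427.8 268.9]
```

```bash
python3 -m pendant '[[[3.2,0.1,-3.2,0,10],[3.2,0.2,-3.2,0,10],[3.2,0.2,-3.2,0,10],[3.2,0.2,-3.2,0,10],[3.2,0.2,-3.2,0,10],[0,0,0,0,10]]]'; python3 -m pendant '[[[2.8,0.2,-2.8,0,10],[2.8,0.2,-2.8,0,10],[0,0,0,0,10]]]'
```

```text
time_s: 16.82
eef_pos: [0.5821, 0.1169, 0.2156]
eef_rot: [-0.008, 0.965, 0.013, 0.26]
wrist_force: [-0.5, 0.3, -1.9]
opening: 0.207
time_s: 17.2
eef_pos: [0.5879, 0.1175, 0.2106]
eef_rot: [-0.008, 0.965, 0.013, 0.261]
wrist_force: [-3.8, 0.6, 1.5]
opening: 0.207
```

```bash
python3 -m pendant '[[[1.4,0.1,-1.4,0,10],[1.4,0.1,-1.4,0,10],[0,0,0,0,10]]]'; python3 -m pendant '[[[1.4,0.1,-1.4,0,10],[1.4,0.1,-1.4,0,10],[0,0,0,0,10]]]';python3 - <<'E'
from h import *
t=cam('top');s=cam('scene')
a=cv2.resize(t['img'][135:185,135:185,::-1],(400,400),interpolation=cv2.INTER_CUBIC); b=cv2.resize(s['img'][225:305,390:470,::-1],(400,400),interpolation=cv2.INTER_CUBIC)
cv2.imwrite('pics/c.png',np.hstack([a,b]))
E
```

```text
time_s: 17.58
eef_pos: [0.5909, 0.1175, 0.208]
eef_rot: [-0.008, 0.965, 0.013, 0.261]
wrist_force: [-4.0, -0.5, 2.6]
opening: 0.206
time_s: 17.95
eef_pos: [0.5932, 0.1177, 0.2045]
eef_rot: [-0.008, 0.965, 0.013, 0.26]
wrist_force: [-5.4, -0.6, 1.7]
opening: 0.202
```

View pics/c.png

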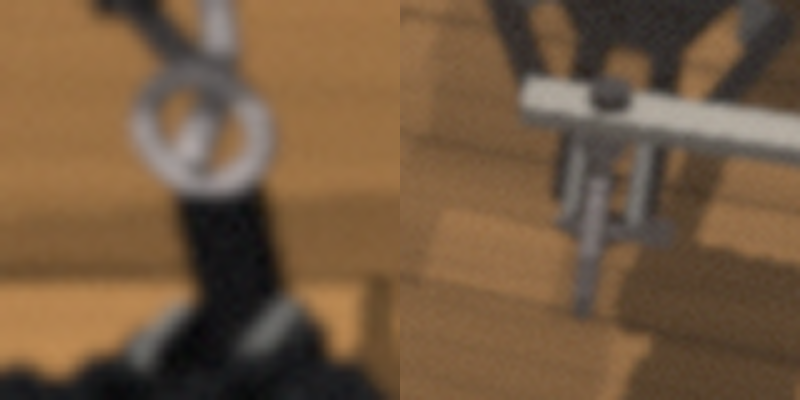

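```bash
python3 -m pendant '[[[1.4,0.1,-1.4,0,10],[1.4,0.1,-1.4,0,10],[0,0,0,0,10]]]'; python3 -m pendant '[[[1.4,0.1,-1.4,0,10],[1.4,0.1,-1.4,0,10],[0,0,0,0,10]]]'
```

```text
time_s: 18.42
eef_pos: [0.5958, 0.1179, 0.2015]
eef_rot: [-0.008, 0.966, 0.013, 0.26]
wrist_force: [-5.6, -0.0, 1.3]
opening: 0.207
time_s: 18.8
eef_pos: [0.5983, 0.1181, 0.1984]
eef_rot: [-0.008, 0.966, 0.013, 0.26]
wrist_force: [-5.5, -1.1, 1.1]
opening: 0.204
```

```bash
python3 -m pendant '[[[1,0.1,-1.4,0,10],[1,0.1,-1.4,0,10],[0,0,0,0,10]]]'; python3 -m pendant '[[[0,0,-1.5,0,10],[0,0,-1.5,0,10],[0,0,0,0,10]]]'
```

```text
time_s: 19.18
eef_pos: [0.6011, 0.1183, 0.1962]
eef_rot: [-0.008, 0.965, 0.013, 0.26]
wrist_force: [-0.4, -0.2, -1.7]
opening: 0.2
time_s: 19.55
eef_pos: [0.6008, 0.1183, 0.1933]
eef_rot: [-0.008, 0.965, 0.013, 0.26]
wrist_force: [-0.1, 0.1, -2.9]
opening: 0.204
```

Force dropped back to free-hanging: the gate snapped. Now the tug.

```bash
python3 -m pendant '[[[-1.4,-0.1,2,0,10],[-1.4,-0.1,2,0,10],[-1.4,-0.1,1.4,0,10],[0,0,0,0,10]]]'; python3 -m pendant '[[[-1.4,-0.1,1.4,0,10],[-1,-0.1,1,0,10],[0,0,0,0,10]]]'
```

```text
time_s: 20.05
eef_pos: [0.5968, 0.1181, 0.1992]
eef_rot: [-0.008, 0.965, 0.013, 0.261]
wrist_force: [0.6, -0.1, -3.0]
opening: 0.205
time_s: 20.42
eef_pos: [0.5943, 0.1179, 0.2014]
eef_rot: [-0.008, 0.965, 0.013, 0.261]
wrist_force: [-0.0, -0.6, -1.7]
opening: 0.201
```

```bash
python3 -m pendant '[[[-1.4,-0.1,1.4,0,10],[-1.4,-0.1,1.4,0,10],[-1.4,-0.1,1.4,0,10],[0,0,0,0,10]]]'; python3 -m pendant '[[[-1.4,-0.1,1.4,0,10],[-1,-0.1,1,0,10],[0,0,0,0,10]]]'
```

```text
time_s: 20.92
eef_pos: [0.5901, 0.1176, 0.2057]
eef_rot: [-0.008, 0.965, 0.013, 0.261]
wrist_force: [-0.3, -0.0, -1.9]
opening: 0.198
time_s: 21.3
eef_pos: [0.5878, 0.1174, 0.2079]
eef_rot: [-0.008, 0.965, 0.013, 0.261]
wrist_force: [2.2, 0.4, -3.7]
opening: 0.204
```

```bash
python3 -m pendant '[[[-0.7,0,0.7,0,10],[-0.5,0,0.5,0,10],[0,0,0,0,10]]]'; python3 -m pendant '[[[-0.5,0,0.5,0,10],[0,0,0,0,10],[0,0,0,0,10]]]'
```

```text
time_s: 21.68
eef_pos: [0.5869, 0.1173, 0.2094]
eef_rot: [-0.008, 0.965, 0.013, 0.261]
wrist_force: [4.9, -0.0, -4.5]
opening: 0.2
time_s: 22.05
eef_pos: [0.5866, 0.1173, 0.2099]
eef_rot: [-0.008, 0.965, 0.013, 0.261]
wrist_force: [6.8, 0.2, -4.8]
opening: 0.205
```

```bash
python3 -m pendant '[[[-0.7,0,0.6,0,10],[0,0,0,0,10],[0,0,0,0,10]]]'; python3 -m pendant '[[[-0.7,0,0.6,0,10],[0,0,0,0,10],[0,0,0,0,10]]]'
```

```text
time_s: 22.42
eef_pos: [0.5861, 0.1172, 0.2107]
eef_rot: [-0.008, 0.965, 0.013, 0.261]
wrist_force: [7.7, 1.3, -6.2]
opening: 0.206
time_s: 22.8
eef_pos: [0.5857, 0.1172, 0.2115]
eef_rot: [-0.008, 0.965, 0.013, 0.262]
wrist_force: [9.4, 0.2, -6.9]
opening: 0.207
```

```bash
python3 -m pendant '[[[2.5,0.1,-2.5,0,10],[2.5,0.1,-2.5,0,10],[2.5,0.2,-2.5,0,10],[2.5,0.2,-2.5,0,10],[2.5,0.2,-3,0,10],[2.5,0.2,-3,0,10],[0,0,-2,0,10],[0,0,0,0,10]]]'; python3 -m pendant '[[[1.5,0.1,-1.5,0,10],[1,0.1,-1,0,10],[0,0,0,0,10]]]'
```

```text
time_s: 23.8
eef_pos: [0.5994, 0.1184, 0.1925]
eef_rot: [-0.008, 0.965, 0.013, 0.26]
wrist_force: [0.5, -0.0, -2.6]
opening: 0.201
time_s: 24.18
eef_pos: [0.6024, 0.1186, 0.1905]
eef_rot: [-0.008, 0.965, 0.013, 0.261]
wrist_force: [-0.8, -0.5, -0.6]
opening: 0.2
```

```bash
python3 -m pendant '[[[0,0,0,0,30],[0,0,0,0,55],[-5,0,8,0,60],[-15,0,15,0,60],[-30,0,15,0,60],[-40,0,10,0,60],[-40,0,10,0,60],[-30,0,0,0,60]]]'; python3 -m pendant '[[[0,0,0,0,60],[0,0,0,0,60],[0,0,0,0,60],[0,0,0,0,60],[0,0,0,0,60],[0,0,0,0,60],[0,0,0,0,60],[0,0,0,0,60]]]'; python3 - <<'E'
from h import *
t=cam('top');s=cam('scene')
a=cv2.resize(t['img'][125:185,125:185,::-1],(400,400),interpolation=cv2.INTER_CUBIC); b=cv2.resize(s['img'][225:345,370:490,::-1],(400,400),interpolation=cv2.INTER_CUBIC)
cv2.imwrite('pics/d.png',np.hstack([a,b])); cv2.imwrite('pics/full.png',s['img'][:,:,::-1])
E
```

```text
time_s: 25.18
eef_pos: [0.4412, 0.1187, 0.2498]
eef_rot: [-0.008, 0.965, 0.013, 0.262]
wrist_force: [-0.6, -0.8, 0.2]
opening: 0.702
time_s: 26.18
eef_pos: [0.4421, 0.1185, 0.2483]
eef_rot: [-0.008, 0.965, 0.013, 0.26]
wrist_force: [-1.0, 0.5, 0.4]
opening: 0.7
```

View pics/d.png

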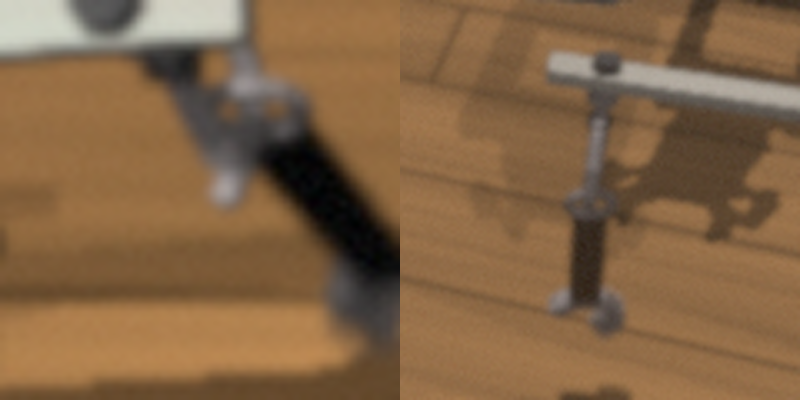

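Hanging from the bowl at scene (428,302), gate shut at top (153,143). I'll let it settle for about 9 s and then check that it is still.

```bash
for i in 1 2 3 4 5 6 7 8 9; do :; done; python3 -m pendant '[[[-20,0,0,0,60],[-20,0,0,0,60],[0,0,0,0,60],[0,0,0,0,60],[0,0,0,0,60],[0,0,0,0,60],[0,0,0,0,60],[0,0,0,0,60]]]' | head -1
python3 - <<'E'
from h import *
P=None; k=0
while k<150:
    s=imaging.camera('scene')['img']; k+=1
    if k%15==0:
        g=s[265:335,400:460].astype(int)
        if P is not None: print(monitor.get_obs()['time_s'],np.abs(g-P).mean().round(2))
        P=g
    if k>=110: break
t=cam('top');a=cv2.resize(t['img'][125:185,125:185,::-1],(400,400),interpolation=cv2.INTER_CUBIC); b=cv2.resize(s[225:345,370:490,::-1],(400,400),interpolation=cv2.INTER_CUBIC)
cv2.imwrite('pics/e.png',np.hstack([a,b])); find(t,'top',['open_spanner','oiler','blank','gate_toe'],1)
E
```

```text
time_s: 27.28
28.775 2.7
29.525 3.85
30.275 5.42
31.025 3.02
31.775 3.95
32.525 3.34
top open_spanner 0.74 [ 483.4 -158.8   -6.5] [316.9 240.9]
top oiler 0.61 [ 670.3 -335.9   -2.7] [394.6 160.3]
top blank 0.72 [725.1 -84.5  -3.1] [285.8 136.3]
top gate_toe 0.4 [636.6 120.6 236.4] [158.7 149.2]
```

View pics/e.png

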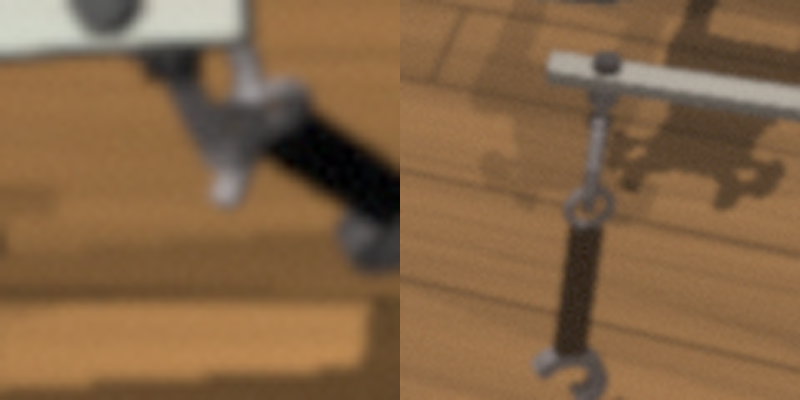

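It is still swinging, with the gate shut. I'll wait longer.

```bash
W='x'; python3 -m pendant '[[[0,0,0,0,60],[0,0,0,0,60],[0,0,0,0,60],[0,0,0,0,60],[0,0,0,0,60],[0,0,0,0,60],[0,0,0,0,60],[0,0,0,0,60]]]'|head -1; python3 -m pendant '[[[0,0,0,0,60],[0,0,0,0,60],[0,0,0,0,60],[0,0,0,0,60],[0,0,0,0,60],[0,0,0,0,60],[0,0,0,0,60],[0,0,0,0,60]]]'|head -1; python3 -m pendant '[[[0,0,0,0,60],[0,0,0,0,60],[0,0,0,0,60],[0,0,0,0,60],[0,0,0,0,60],[0,0,0,0,60],[0,0,0,0,60],[0,0,0,0,60]]]'|head -1; python3 -m pendant '[[[0,0,0,0,60],[0,0,0,0,60],[0,0,0,0,60],[0,0,0,0,60],[0,0,0,0,60],[0,0,0,0,60],[0,0,0,0,60],[0,0,0,0,60]]]'|head -1; python3 - <<'E'
from h import *
I=[]
for k in range(14):
    s=imaging.camera('scene')['img']; 
    if k%3==0: I.append(s[265:345,400:460].astype(int))
print(monitor.get_obs()['time_s'],[np.abs(a-I[-1]).mean().round(2) for a in I[:-1]])
E
```

```text
time_s: 34.02
time_s: 35.02
time_s: 36.02
time_s: 37.02
37.725 [np.float64(1.92), np.float64(1.91), np.float64(1.9), np.float64(1.92)]
```

```bash
python3 -m pendant '[[[0,0,0,0,60],[0,0,0,0,60],[0,0,0,0,60],[0,0,0,0,60],[0,0,0,0,60],[0,0,0,0,60],[0,0,0,0,60],[0,0,0,0,60]]]'|head -1; python3 -m pendant '[[[0,0,0,0,60],[0,0,0,0,60],[0,0,0,0,60],[0,0,0,0,60],[0,0,0,0,60],[0,0,0,0,60],[0,0,0,0,60],[0,0,0,0,60]]]'|head -1; python3 - <<'E'
from h import *
I=[]
for k in range(8):
    s=imaging.camera('scene')['img']
    if k in(0,3,7): I.append(s[265:345,400:460].astype(int))
print(monitor.get_obs()['time_s'],[np.abs(a-I[-1]).mean().round(2) for a in I[:-1]])
t=cam('top');a=cv2.resize(t['img'][125:185,125:185,::-1],(400,400),interpolation=cv2.INTER_CUBIC); b=cv2.resize(s[225:345,370:490,::-1],(400,400),interpolation=cv2.INTER_CUBIC)
cv2.imwrite('pics/f.png',np.hstack([a,b]))
E
```

```text
time_s: 38.72
time_s: 39.72
40.125 [np.float64(1.91), np.float64(1.9)]
```

View pics/f.png

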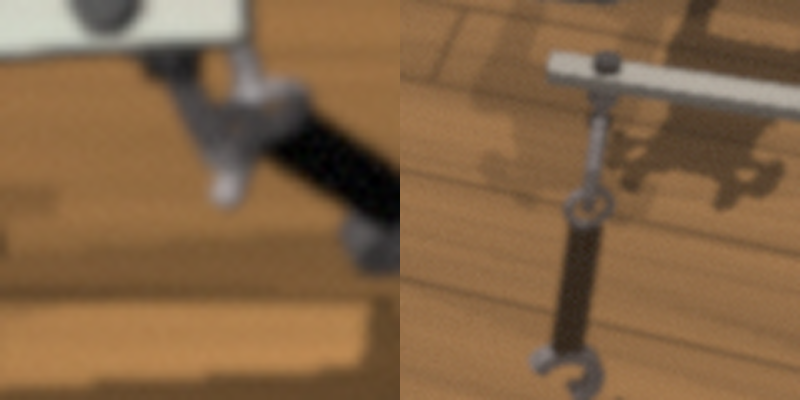

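The spanner hangs still with the gate shut, and the robot is clear of it.

```bash
python3 -c "
from bench import order; print(order.hand_in())"
```

```text
the job is handed in; nothing more can be done
None
```

The black-handled hook spanner now hangs from the snap hook with the gate shut, and I handed the job in at about 40 s.

- **Tilting the eye:** the moves only turn the tool about the vertical. I tilted the gripped spanner about 30° by pushing the arm past its reach, and the tilt stayed when I came back.
- **Going in:** the nose passed through the eye, and the gate resisted with about 5–6 N. The force then dropped to nothing as the gate snapped shut.
- **Tug:** pulling the eye back out met rising resistance, to about 11 N, and the gate held. I then set the eye down in the bowl and let go.
- **Last checks:** successive pictures over the last 3 s or so differed only by noise, so the spanner was hanging still, and the gripper was well clear. The open-ended spanner, oil bottle and blank were found where they had been, within the networks' error of about 4 mm.
- **One doubt:** during the over-reach, the elbow joint read 0.2977 rad once, against a stated lower limit of 0.30. It came straight back, but it could count as passing its range.

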